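Close down the photoreactor sampling bench

ROBOT

A 7-joint arm with a two-finger parallel gripper is mounted at the origin on the work surface. World frame = base frame: x ahead of the robot, y to its left, z up, the work surface at z = 0. Lengths are in m, angles in rad, forces in N, time in s.
With the tool pointing down it reaches from about 0.4 to 0.9 m from the base axis. Payload 5.5 kg.
Tool frame: the origin (TCP) lies midway between the tips of the shut fingers; the grasp point (between the pads) lies 19 mm behind it (manip.grip_depth is the distance from the TCP to the grasp point, in m); z points along the fingers, x is the direction in which the jaws open and shut, and the axes are right-handed (so a half turn about z gives the same grasp; the last joint's range is limited). The gripper opens to 92 mm and grips with 3 to 60 N. Pads are 19 mm wide; open, the fingers measure 130 mm over their backs; the gripper's body (75 mm by 190 mm) begins 47 mm behind the grasp point.
Start: joints at [-0.926, 0.501, -0.427, 1.55, 0.221, 1.138, -0.21], TCP at [0.242, 0.603, 0.227] pointing down, gripper open.
Joint ranges: [-2.88, 2.88], [-0.31, 2.03], [-1.54, 1.56], [0.2, 2.42], [-1.41, 4.55], [0.19, 2.02], [-2.57, 2.57]. Speed limits (rad/s): [2.57, 2.57, 3.14, 3.14, 3.14, 3.14, 3.14].

INTERFACE

Orientations are given as a unit quaternion [x, y, z, w].
In Python, from bench import manip, effector, viewer gives the robot as it stands. Calls block until the motion is done:
- manip.move_pose(position, orientation): joint-space move of the TCP to a pose.
- manip.servo_line(position, ori=None, vel=0.15): straight line of the TCP; ori=None keeps the orientation; vel is the mean speed in m/s.
- manip.movej(angles): joint-space move.
- effector.open_jaws() and effector.close(f_grip=None): open the fingers fully, or close them until they stop; f_grip is the grip in N (None keeps the last).
- manip.sleep(seconds).
- manip.solve_ik(position, orientation): joint angles nearest the present ones, or None.
- viewer.get_image(name): name is "side" or "top" or "wrist"; returns the picture (400x640x3 uint8, red, green, blue); there is no depth.
- viewer.get_calibration(name): a dict with "vfov" (degrees; the focal length in pixels is half the picture's height over the tangent of half this angle, whatever the lens; pixels are square), "cx", "cy" (the principal point, pixels), "eye" and "attitude" of the camera in the world. Camera axes: x right, y down, z forward; pixel columns grow to the right and rows downward; lengths in m; the calibration is good to about 2 mm. A picture is of the moment at which its call begins: read the wrist's pose just before it. get_calibration takes no time and is no camera call; for the wrist camera it gives the pose at the moment of the call.
A pose or a line that the arm cannot do raises manip.PlanningError and nothing moves.
- manip.hand_in(): hands the job in, once; it reports no verdict.
Readings, each from a call of its own:
- manip.current_clock(): time.
- manip.current_q(): joint angles.
- manip.current_joint_velocities(): joint speeds.
- manip.current_tau(): joint torques, N m.
- manip.current_tool_pos(): TCP position.
- manip.current_tcp_rot(): TCP orientation.
- manip.current_force(): force on the tool from outside, world axes, zero at the start.
- manip.current_wrist_torque(): the same for the moment, N m.
- manip.current_finger_gap(): finger opening in m.
Only numpy, scipy, OpenCV 4.12 (cv2) and the standard library are available. Lean on these libraries where they do the work, as an engineer would, in place of code of your own. Each camera call takes 0.05 s, during which the arm holds its last target.

TASK

Close down the sampling bench in this fume hood: shift the pump's red-knobbed lever from its left rear position through neutral and across into the right-hand slot, fully forward (bypass, green dot), then bleed the two safety couplers, the blue feed coupler first, then the orange return coupler, then the feed once more (the return empties back into it): each time pull the spring sleeve fully back against its stop, hold it there a moment, and let go so that it snaps forward by itself. Also close every amber flask on the bench with a green-headed stopper from the rack, pushed in until its head sits flat on the rim, the flasks left standing upright on the bench; spare stoppers may stay, and the jar, the beaker and the timer standing among them are to be left where they are.

Things in the scene. Friction and masses are not known exactly. Their poses are not given: they have to be found in the camera images.
- gate: Pump shift gate: fixed grey box 130 x 110 mm, plate top at z = 96 mm with an H-shaped slot. Origin on the bench under its centre; its x = forward (roughly away from the robot), y = left. Two slots along x, 13 mm left and right of centre, joined by a cross slot (neutral) at the middle. Orange dot: left rear end (start); green dot: right forward end (bypass). The metal between the slots stops the lever.
- knob (a point): Centre of the lever's red ball knob, 40 mm diameter, on a 12 mm shaft. It is 135 mm from the pivot, which lies 35 mm above the gate's origin; upright in neutral it is 170 mm above that origin. From neutral to the slots' ends the ball moves 37 mm forward or back, and 29 mm left or right to the slots. About 2 N moves it; it stays where it is left.
- shift (a joint): Lever forward-back angle, rad: 0 = neutral, +0.28 = forward end, -0.28 = rear end; about the gate's y axis as tilted by 'cross'.
- cross (a joint): Lever left-right angle, rad, about the gate's x axis: -0.22 = left slot, +0.22 = right slot (toward the gate's -y). It can pass from slot to slot only while 'shift' is within about 0.03 of 0.
- feed_coupler: Feed coupler: fixed grey pillar 50 x 60 mm, 115 mm high, blue plate on top, on a 100 x 100 mm foot. Origin on the bench under the pillar. A brass coupler with blue spring sleeve sticks out of it level along its own -x (roughly toward the robot), axis 85 mm above the bench, nose 152 mm from the origin.
- feed_grip (a point): Centre of the blue sleeve, on its axis, moving with it; when forward 100 mm from the pillar's centre. Sleeve 48 mm long, 36 mm diameter between 44 mm rims at its ends (34 mm free between the rims). x axis = the way the sleeve is pulled back (to the pillar), z up. Can be gripped from above across its axis.
- feed_sleeve (a joint): How far the blue sleeve is pulled back, m: 0 = forward (rest), 0.016 = fully back at its stop. Spring: 4.5 N at rest, 9.5 N fully back, plus drag of 40 N per m/s. Let go, it snaps forward in about 0.15 s.
- return_coupler: Return coupler: fixed grey pillar 50 x 60 mm, 115 mm high, orange plate on top, on a 100 x 100 mm foot. Origin on the bench under the pillar. A brass coupler with orange spring sleeve sticks out of it level along its own -x (roughly toward the robot), axis 85 mm above the bench, nose 152 mm from the origin.
- return_grip (a point): Centre of the orange sleeve, on its axis, moving with it; when forward 100 mm from the pillar's centre. Sleeve 48 mm long, 36 mm diameter between 44 mm rims at its ends (34 mm free between the rims). x axis = the way the sleeve is pulled back (to the pillar), z up. Can be gripped from above across its axis.
- return_sleeve (a joint): How far the orange sleeve is pulled back, m: 0 = forward (rest), 0.016 = fully back at its stop. Spring: 4.5 N at rest, 9.5 N fully back, plus drag of 40 N per m/s. Let go, it snaps forward in about 0.15 s.
- stopper1_mid (a point): Centre of a loose stopper = middle of its head's flat underside. Below: black tapered plug 38 mm long (30 to 22 mm diameter); above: green head 40 mm diameter, 38 mm high, to grip. 70 g, z from tip to head. Starts upright in a fixed white rack 56 mm wide, 280 mm long, 50 mm high (this point 50 mm up), five in a row 55 mm apart roughly along world y. All alike.
- stopper2_mid (a point): Centre of a loose stopper = middle of its head's flat underside. Below: black tapered plug 38 mm long (30 to 22 mm diameter); above: green head 40 mm diameter, 38 mm high, to grip. 70 g, z from tip to head. Starts upright in a fixed white rack 56 mm wide, 280 mm long, 50 mm high (this point 50 mm up), five in a row 55 mm apart roughly along world y. All alike.
- stopper3_mid (a point): Centre of a loose stopper = middle of its head's flat underside. Below: black tapered plug 38 mm long (30 to 22 mm diameter); above: green head 40 mm diameter, 38 mm high, to grip. 70 g, z from tip to head. Starts upright in a fixed white rack 56 mm wide, 280 mm long, 50 mm high (this point 50 mm up), five in a row 55 mm apart roughly along world y. All alike.
- stopper4_mid (a point): Centre of a loose stopper = middle of its head's flat underside. Below: black tapered plug 38 mm long (30 to 22 mm diameter); above: green head 40 mm diameter, 38 mm high, to grip. 70 g, z from tip to head. Starts upright in a fixed white rack 56 mm wide, 280 mm long, 50 mm high (this point 50 mm up), five in a row 55 mm apart roughly along world y. All alike.
- stopper5_mid (a point): Centre of a loose stopper = middle of its head's flat underside. Below: black tapered plug 38 mm long (30 to 22 mm diameter); above: green head 40 mm diameter, 38 mm high, to grip. 70 g, z from tip to head. Starts upright in a fixed white rack 56 mm wide, 280 mm long, 50 mm high (this point 50 mm up), five in a row 55 mm apart roughly along world y. All alike.
- flask1_mouth (a point): Centre of the rim of an amber conical flask (loose, may be absent), at its top, 135 mm above its foot. Foot 82 mm diameter, 350 g. Neck 43 mm outside, bore 35 mm, 50 mm deep. z axis up along the neck. With a stopper fully home the stopper's centre point lies on this point.
- flask2_mouth (a point): Centre of the rim of an amber conical flask (loose, may be absent), at its top, 135 mm above its foot. Foot 82 mm diameter, 350 g. Neck 43 mm outside, bore 35 mm, 50 mm deep. z axis up along the neck. With a stopper fully home the stopper's centre point lies on this point.
- flask3_mouth (a point): Centre of the rim of an amber conical flask (loose, may be absent), at its top, 135 mm above its foot. Foot 82 mm diameter, 350 g. Neck 43 mm outside, bore 35 mm, 50 mm deep. z axis up along the neck. With a stopper fully home the stopper's centre point lies on this point.
- flask4_mouth (a point): Centre of the rim of an amber conical flask (loose, may be absent), at its top, 135 mm above its foot. Foot 82 mm diameter, 350 g. Neck 43 mm outside, bore 35 mm, 50 mm deep. z axis up along the neck. With a stopper fully home the stopper's centre point lies on this point.
- jar: Bystander, leave it: small lidded jar, 54 mm wide, 60 mm tall. Origin at its underside's centre.
- beaker: Bystander, leave it: white open beaker, 64 mm wide, 75 mm tall. Origin at its underside's centre.
- timer: Bystander, leave it: flat grey bench timer, 60 x 70 x 30 mm. Origin at its underside's centre.
Not all that is in view belongs to the job. What is shaped like the part that bears flask3_mouth but turquoise or yellow is not meant. What is shaped like the return_coupler but purple is not meant.

How it is judged:
By the outcome, as a careful person would: the job done as asked, in the order asked, and still so for the second after the job is handed in, with the robot touching nothing.
Of flask1, flask2, flask3, flask4 only 2 to 4 are there at a start; the rules pass over those that are not, and their reading is None.
At some moment in a run one of flask1, flask2, flask3, flask4 may be knocked a few centimetres aside while the robot is not near it.
Once in a run the grip may slacken for a moment while it holds something.
It also fails if it takes over 210 s, if anything falls off the work surface, if the arm or the gripper's body presses on something with over 40 N, if the wrist force passes 120 N, or if a joint passes its speed limit or range.

## Working session

There is one attempt and no reset: what is moved stays moved. The work goes in short steps, each a Python script; the robot and the scene stay as the last script left them, time stands still between calls to the robot, and variables do not carry over. Pictures are saved under pics/ and viewed, and the job is handed in when it is done.

```bash
ls; mkdir -p pics; python3 - <<'E'
from bench import manip, effector, viewer
import cv2
for n in ("side","top","wrist"):
    im=viewer.get_image(n); cv2.imwrite(f"pics/{n}0.png",im[:,:,::-1])
    print(n,viewer.get_calibration(n))
print(manip.current_clock(),manip.current_tool_pos(),manip.current_tcp_rot(),manip.grip_depth,manip.current_finger_gap())
E
```

```text
pics
side {'vfov': 54.902901028202926, 'cx': 312.8572605839912, 'cy': 205.68985110349215, 'eye': array([-0.11457482, -0.57051003,  0.87094229]), 'attitude': array([ 0.83799534, -0.35655812,  0.15588199, -0.38253226])}
top {'vfov': 49.17226929798815, 'cx': 316.77146948939037, 'cy': 207.52967496074908, 'eye': array([0.30698294, 0.03223274, 1.65468551]), 'attitude': array([-0.695933  ,  0.71492181, -0.04970717,  0.04575218])}
wrist {'vfov': 62.00979028251556, 'cx': 323.5408509166365, 'cy': 201.60517758924576, 'eye': array([0.16953756, 0.6329513 , 0.38434658]), 'attitude': array([0.81960463, 0.55340087, 0.08285279, 0.12300876])}
0.15 [0.24202058 0.6026998  0.22590989] [ 8.28428271e-01  5.60094671e-01 -6.40640825e-04  3.84354067e-04] 0.0188 0.09170978586342673
```

View pics/side0.png

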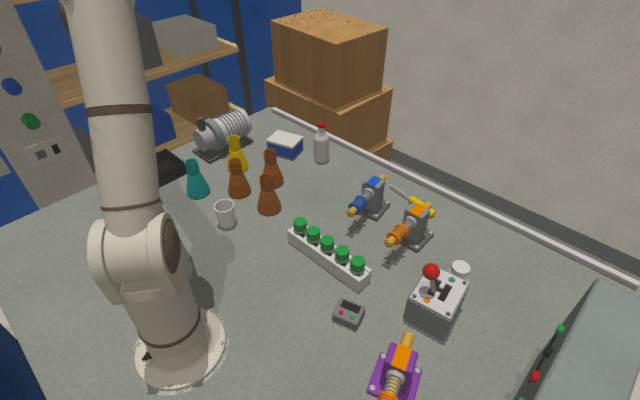

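View pics/top0.png

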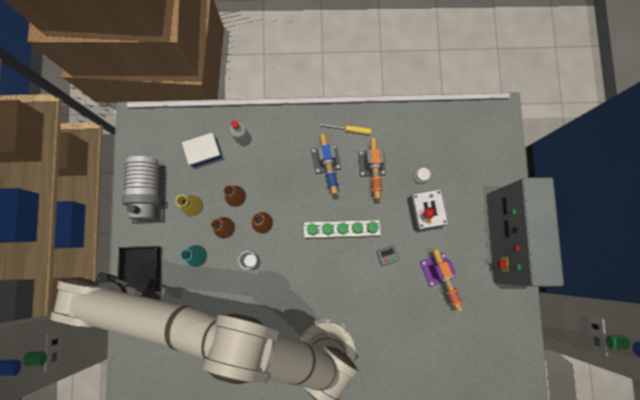

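View pics/wrist0.png

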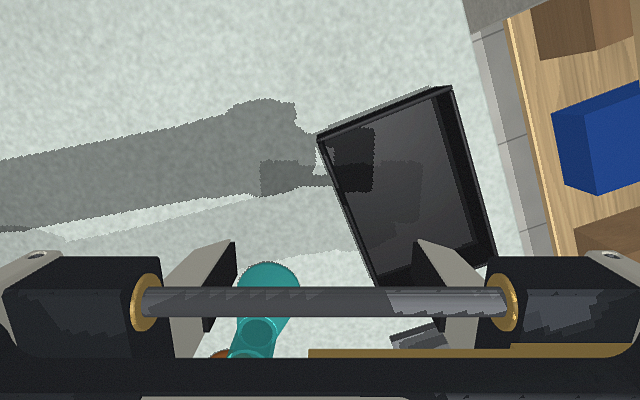

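Side view: amber flasks at (238,178), (272,168), (267,194). Yellow (235,155) and turquoise (196,180) are decoys. Blue coupler is at (370,195), orange at (410,225), and the purple-footed decoy at (398,375). Red knob is at (431,271), rack from (300,225) to (358,265). Now coarse triangulation.

```bash
cat > h.py <<'E'
from bench import manip, effector, viewer
import cv2, numpy as np
from scipy.spatial.transform import Rotation as R
def cam(n):
    c=viewer.get_calibration(n); f=200/np.tan(np.radians(c['vfov']/2))
    return dict(f=f,cx=c['cx'],cy=c['cy'],eye=np.array(c['eye']),Rm=R.from_quat(c['attitude']).as_matrix())
def ray(c,u,v):
    d=c['Rm']@np.array([(u-c['cx'])/c['f'],(v-c['cy'])/c['f'],1.]); return c['eye'],d/np.linalg.norm(d)
def onz(c,u,v,z):
    e,d=ray(c,u,v); return e+d*(z-e[2])/d[2]
def tri(obs):
    A=np.zeros((3,3));b=np.zeros(3)
    for c,u,v in obs:
        e,d=ray(c,u,v);P=np.eye(3)-np.outer(d,d);A+=P;b+=P@e
    p=np.linalg.solve(A,b)
    res=[np.linalg.norm((np.eye(3)-np.outer(ray(c,u,v)[1],ray(c,u,v)[1]))@(p-c['eye'])) for c,u,v in obs]
    return p,max(res)
def proj(c,p):
    q=c['Rm'].T@(np.asarray(p)-c['eye']); return np.array([c['cx']+c['f']*q[0]/q[2],c['cy']+c['f']*q[1]/q[2]])
def shot(n,name=None):
    c=cam(n); im=viewer.get_image(n)
    if name: cv2.imwrite(f'pics/{name}.png',im[:,:,::-1])
    return c,im
def blobs(im,lo,hi,amin=20):
    h=cv2.cvtColor(im,cv2.COLOR_RGB2HSV); m=cv2.inRange(h,np.array(lo),np.array(hi))
    n,l,s,ce=cv2.connectedComponentsWithStats(m)
    return [(ce[i].round(1),s[i]) for i in range(1,n) if s[i][4]>=amin],m
def down(yaw):  # tool pointing down, tool x axis at world yaw
    x=np.array([np.cos(yaw),np.sin(yaw),0]);z=np.array([0,0,-1.]);y=np.cross(z,x)
    return R.from_matrix(np.c_[x,y,z]).as_quat()
E
python3 - <<'E'
from h import *
for n in("top","side"):
    c,im=shot(n)
    print(n,'down dir',c['Rm'][:,2].round(3))
    for nm,lo,hi in(("red",(0,150,90),(6,255,255)),("red2",(174,150,90),(180,255,255)),("green",(50,120,60),(75,255,255)),("amber",(4,140,60),(14,255,190)),("orange",(10,170,150),(20,255,255)),("blue",(105,130,80),(125,255,255))):
        print(nm,[(tuple(b[0]),int(b[1][4])) for b in blobs(im,lo,hi,12)[0]])
    cv2.imwrite(f'pics/{n}crop.png',cv2.resize(im[100:320,150:470] if n=='top' else im[130:330,170:490],None,fx=2.5,fy=2.5,interpolation=2)[:,:,::-1])
E
```

```text
top down dir [ 0.135 -0.007 -0.991]
red [((np.float64(234.4), np.float64(123.9)), 36), ((np.float64(429.0), np.float64(212.4)), 85), ((np.float64(516.6), np.float64(247.9)), 19), ((np.float64(502.1), np.float64(263.9)), 43)]
red2 []
green [((np.float64(513.4), np.float64(211.6)), 17), ((np.float64(372.4), np.float64(226.9)), 59), ((np.float64(312.0), np.float64(228.7)), 52), ((np.float64(327.0), np.float64(228.5)), 52), ((np.float64(342.4), np.float64(227.8)), 53), ((np.float64(357.2), np.float64(227.6)), 53), ((np.float64(518.3), np.float64(266.6)), 19), ((np.float64(618.9), np.float64(341.6)), 189), ((np.float64(32.0), np.float64(360.0)), 133)]
amber [((np.float64(375.9), np.float64(184.0)), 108), ((np.float64(234.7), np.float64(195.5)), 260), ((np.float64(262.4), np.float64(222.8)), 227), ((np.float64(223.6), np.float64(227.2)), 259), ((np.float64(504.1), np.float64(264.2)), 18), ((np.float64(452.6), np.float64(297.9)), 67)]
orange [((np.float64(375.4), np.float64(156.0)), 71), ((np.float64(375.5), np.float64(178.6)), 15), ((np.float64(376.4), np.float64(188.8)), 20), ((np.float64
[... 1321 characters left out ...]
np.float64(426.5), np.float64(299.6)), 23), ((np.float64(401.2), np.float64(356.6)), 346), ((np.float64(388.1), np.float64(395.0)), 99)]
blue [((np.float64(46.9), np.float64(32.6)), 2477), ((np.float64(161.9), np.float64(8.1)), 897), ((np.float64(217.9), np.float64(16.3)), 1041), ((np.float64(261.2), np.float64(40.2)), 3044), ((np.float64(228.2), np.float64(76.6)), 1085), ((np.float64(164.7), np.float64(103.9)), 1393), ((np.float64(11.4), np.float64(86.3)), 237), ((np.float64(77.6), np.float64(116.8)), 397), ((np.float64(286.6), np.float64(150.5)), 244), ((np.float64(13.5), np.float64(197.3)), 1373), ((np.float64(373.1), np.float64(180.9)), 89), ((np.float64(358.5), np.float64(203.1)), 129)]
```

View pics/topcrop.png

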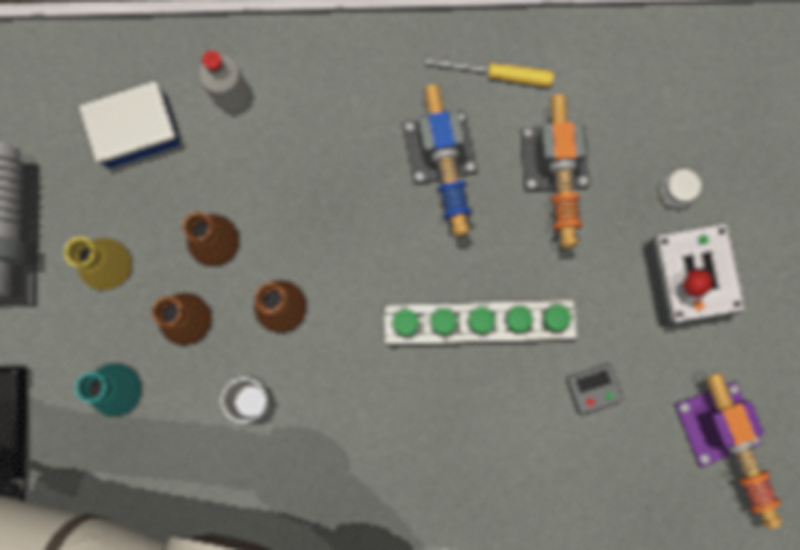

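View pics/sidecrop.png

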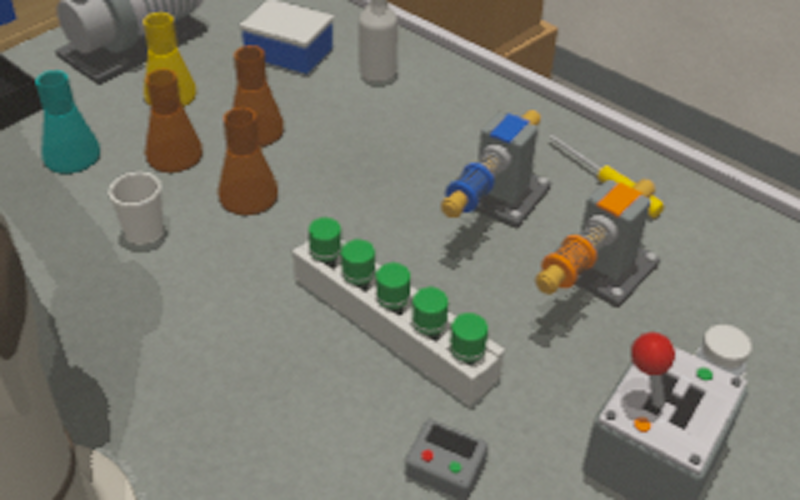

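```bash
python3 - <<'E'
from h import *
t=cam('top');s=cam('side')
def P(n,a,b,z):
    p,r=tri([(t,*a),(s,*b)]);print(n,p.round(4),'res',round(r,4),'topz',onz(t,*a,z)[:2].round(4),'sidez',onz(s,*b,z)[:2].round(4))
P('A',(229.2,188.8),(270,150.4),.135);P('B',(216.8,224),(235.2,160.8),.135);P('C',(258,219.2),(266,176.4),.135)
P('knob',(429,212.4),(430.9,271),.165)
P('feedtop',(326.3,151.7),(373.1,180.9),.116);P('feedsl',(331.2,179.4),(358.5,203.1),.09)
P('rettop',(375.4,156),(417.5,208.8),.116);P('retsl',(375.9,184),(399,232.5),.09)
for i,(a,b) in enumerate([((312,228.7),(299.5,223.7)),((327,228.5),(312.8,232.8)),((342.4,227.8),(327,242.3)),((357.2,227.6),(341.7,252.3)),((372.4,226.9),(357.5,262.9))]): P(f's{i}',a,b,.08)
P('gdot',(150+704/2.5,100+240/2.5),(451.6,279.3),.096);P('odot',(150+698/2.5,100+305/2.5),(426.5,299.6),.096)
print(onz(s,170+140/2.5,130+235/2.5,0),'beaker')
E
```

```text
A [0.5864 0.3279 0.1388] res 0.0015 topz [0.5883 0.3278] sidez [0.5888 0.3334]
B [0.4654 0.3704 0.1357] res 0.0009 topz [0.4648 0.371 ] sidez [0.4667 0.3708]
C [0.4782 0.2265 0.1375] res 0.0009 topz [0.4778 0.2273] sidez [0.4809 0.2287]
knob [ 0.4814 -0.363   0.1658] res 0.0011 topz [ 0.4822 -0.3641] sidez [ 0.4812 -0.362 ]
feedtop [ 0.7186 -0.0188  0.1148] res 0.0007 topz [ 0.7187 -0.0192] sidez [ 0.7166 -0.0192]
feedsl [ 0.6226 -0.0359  0.0906] res 0.0016 topz [ 0.6216 -0.0348] sidez [ 0.6245 -0.0364]
rettop [ 0.6981 -0.1961  0.1166] res 0.0001 topz [ 0.6981 -0.1961] sidez [ 0.6988 -0.1959]
retsl [ 0.602  -0.199   0.0899] res 0.0025 topz [ 0.6002 -0.197 ] sidez [ 0.604  -0.2007]
s0 [0.4441 0.0402 0.0769] res 0.0006 topz [0.4442 0.0398] sidez [0.4414 0.0381]
s1 [ 0.4438 -0.0145  0.0766] res 0.0 topz [ 0.4435 -0.0144] sidez [ 0.4414 -0.0169]
s2 [ 0.4446 -0.0701  0.0767] res 0.0003 topz [ 0.4445 -0.0701] sidez [ 0.442 -0.072]
s3 [ 0.4444 -0.1242  0.0763] res 0.0004 topz [ 0.4438 -0.1236] sidez [ 0.4421 -0.1265]
s4 [ 0.4454 -0.1794  0.0758] res 0.0003 topz [ 0.4449 -0.1787] sidez [ 0.4427 -0.1816]
gdot [ 0.5488 -0.394   0.1   ] res 0.0004 topz [ 0.5497 -0.3955] sidez [ 0.5519 -0.3928]
odot [ 0.4554 -0.3805  0.0976] res 0.0001 topz [ 0.4556 -0.381 ] sidez [ 0.4565 -0.38  ]
[ 3.31042601e-01  2.73017909e-01 -1.11022302e-16] beaker
```

```bash
python3 - <<'E'
from h import *
w=cam('wrist');T=R.from_quat(manip.current_tcp_rot()).as_matrix();p=manip.current_tool_pos()
print('off',(T.T@(w['eye']-p)).round(4));print('camR in tool',(T.T@w['Rm']).round(3))
# candidate views over the gate
for yaw in (-1.4,1.72,0.17,np.pi+.17):
    for pos in((.45,-.35,.33),(.40,-.35,.33),(.42,-.37,.30)):
        q=manip.solve_ik(np.array(pos),down(yaw)); print(round(yaw,2),pos,None if q is None else np.round(q,2))
E
```

```text
off [ 0.0008 -0.0785 -0.1584]
camR in tool [[ 1.    -0.002  0.001]
 [ 0.001  0.956  0.293]
 [-0.001 -0.293  0.956]]
-1.4 (0.45, -0.35, 0.33) [ 0.01  0.29  0.75  1.66 -0.21  1.27 -0.59]
-1.4 (0.4, -0.35, 0.33) [-0.07  0.22  0.87  1.75 -0.18  1.25 -0.56]
-1.4 (0.42, -0.37, 0.3) [-0.01  0.32  0.86  1.73 -0.26  1.21 -0.49]
1.72 (0.45, -0.35, 0.33) [ 0.01  0.3   0.76  1.66 -0.21  1.27  2.53]
1.72 (0.4, -0.35, 0.33) [ 1.4   0.26 -0.87  1.71  0.21  1.27  2.2 ]
1.72 (0.42, -0.37, 0.3) [ 0.16  0.28  0.63  1.72 -0.17  1.2   2.55]
0.17 (0.45, -0.35, 0.33) [ 0.01  0.3   0.76  1.66 -0.21  1.27  0.98]
0.17 (0.4, -0.35, 0.33) [ 0.    0.21  0.78  1.75 -0.15  1.25  0.99]
0.17 (0.42, -0.37, 0.3) [ 0.06  0.3   0.76  1.73 -0.22  1.2   1.05]
3.31 (0.45, -0.35, 0.33) [-0.23  0.41  1.14  1.66 -0.39  1.31 -2.  ]
3.31 (0.4, -0.35, 0.33) [-0.37  0.43  1.37  1.76 -0.44  1.32 -1.87]
3.31 (0.42, -0.37, 0.3) [-0.19  0.42  1.14  1.73 -0.4   1.25 -1.92]
```

```bash
cat >> h.py <<'E'
OFF=np.array([0.0008,-0.0785,-0.1584]); CR=np.array([[1,-.002,.001],[.001,.956,.293],[-.001,-.293,.956]])
def look(p,yaw,hz,v=150,u=320):
    """TCP pos so that point p appears at (u,v), TCP height hz"""
    T=R.from_quat(down(yaw)).as_matrix(); f=200/np.tan(np.radians(31.005))
    d=T@CR@np.array([(u-323.5)/f,(v-201.6)/f,1.]); off=T@OFF
    eye_z=hz+off[2]; eye=np.asarray(p)-d*(eye_z-p[2])/(-d[2])
    t=eye-off; t[2]=hz; return t
def go(p,yaw): manip.move_pose(np.asarray(p,float),down(yaw))
E
python3 - <<'E'
from h import *
a=look((.505,-.385,.1),-1.4,.34); print(a)
t0=manip.current_clock()
go(a,-1.4)
shot('wrist','g1');shot('top','t1'); print(manip.current_clock()-t0, manip.current_tool_pos())
a=look((.50,-.385,.1),-1.4+np.pi/2*0,.26,v=120);print(a)
E
```

```text
[ 0.48487989 -0.39137532  0.34      ]
3.6833 [ 0.48536823 -0.39077742  0.33984272]
[ 0.44086347 -0.39722538  0.26      ]
```

View pics/g1.png

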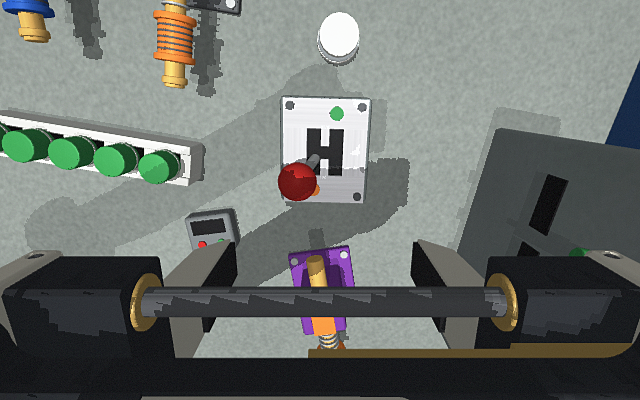

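View pics/t1.png

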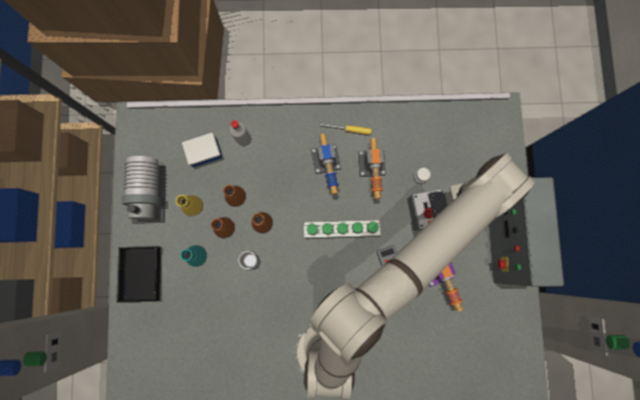

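Only three amber flasks are on the bench: top view (234,195), (223,227) and (262,222), with the arm away. In g1 the gate plate has corners near (283,97), (368,97) and (366,203). The H-slot is at (324,152), green dot at (337,113), and the red knob at (297,182). Next I fit the plate corners at z=96 mm.

```bash
python3 - <<'E'
from h import *
im=cv2.imread('pics/g1.png')[:,:,::-1].copy(); c=cam('wrist')
h=cv2.cvtColor(im,cv2.COLOR_RGB2HSV)
m=cv2.inRange(h,(0,0,190),(180,40,255)); 
n,l,s,ce=cv2.connectedComponentsWithStats(m[80:225,260:390])
i=1+np.argmax(s[1:,4]); print(s[i]); mm=(l==i).astype(np.uint8)
pts=cv2.findNonZero(mm)+np.array([260,80]); box=cv2.boxPoints(cv2.minAreaRect(pts)); print(box)
hull=cv2.convexHull(pts); ap=cv2.approxPolyDP(hull,6,True)[:,0]; print(ap)
W=np.array([onz(c,*p,.096)[:2] for p in box]); print(W.round(4)); print('ctr',W.mean(0),'sides',[np.linalg.norm(W[k]-W[(k+1)%4]).round(4) for k in range(4)],[np.arctan2(*(W[(k+1)%4]-W[k])[::-1]).round(3) for k in range(4)])
b,_=blobs(im,(0,150,60),(6,255,255),100)
for x in b: print('red',x[0],x[1],onz(c,*x[0],.164))
b,_=blobs(im,(50,120,60),(75,255,255),60)
for x in b: print('green',x[0],x[1][4],onz(c,*x[0],.096)[:2].round(4))
g=cv2.resize(im[80:220,260:390],None,fx=4,fy=4,interpolation=cv2.INTER_CUBIC);cv2.imwrite('pics/g1c.png',g[:,:,::-1])
E
```

```text
[  23   17   87   73 4105]
[[280.9943  167.19984]
 [283.00815  96.71452]
 [369.16635  99.17619]
 [367.1525  169.66151]]
[[369 100]
 [364 168]
 [283 162]
 [283  97]]
[[ 0.4783 -0.3384]
 [ 0.5604 -0.3297]
 [ 0.5746 -0.4282]
 [ 0.4932 -0.443 ]]
ctr [ 0.52661588 -0.38483162] sides [np.float64(0.0825), np.float64(0.0995), np.float64(0.0827), np.float64(0.1057)] [np.float64(0.105), np.float64(-1.427), np.float64(-2.961), np.float64(1.713)]
red [296.8 181.2] [ 278  163   39   38 1091] [ 0.48112508 -0.36288647  0.164     ]
green [336.4 113.3] 139 [ 0.5526 -0.3937]
green [ 66.3 151.3] 3613 [ 0.4535 -0.0801]
green [157.6 166.8] 1005 [ 0.4531 -0.1894]
green [578.  251.6] 121 [ 0.4329 -0.7408]
```

View pics/g1c.png

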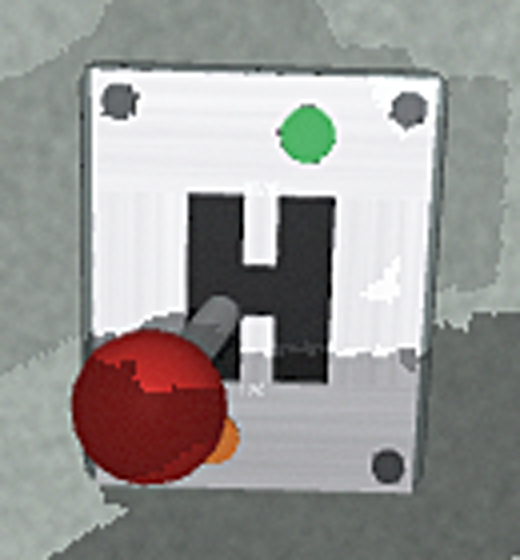

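```bash
python3 - <<'E'
from h import *
c=cam('wrist')
P=lambda u,v:onz(c,260+u/4,80+v/4,.096)[:2]
tl,tr,br=P(93,68),P(442,74),P(411,492); print('edge',tl,tr,br,np.linalg.norm(tr-tl),np.linalg.norm(tr-br),'ctr',(tl+br)/2)
a,b,d=P(120,101),P(409,109),P(388,466); print('screws ctr',(a+d)/2, np.linalg.norm(b-a),np.linalg.norm(b-d))
yaw=lambda v:np.arctan2(v[1],v[0])
print('yaw',yaw(tr-br),yaw(b-d),yaw(tl-tr)-np.pi/2,yaw(a-b)-np.pi/2)
h1,h2,h3=P(189,193),P(336,197),P(328,383); print('H',yaw(h2-h3),yaw(h1-h2)-np.pi/2,'ctr',(h1+h3)/2,np.linalg.norm(h1-h2),np.linalg.norm(h2-h3))
E
```

```text
edge [ 0.56010234 -0.33003794] [ 0.57557204 -0.42953444] [ 0.45035026 -0.44643366] 0.10069193305810317 0.12635694106591397 ctr [ 0.5052263 -0.3882358]
screws ctr [ 0.50493683 -0.38828217] 0.08399716946593432 0.10803882943113507
yaw 0.13414387700327993 0.14342048609692895 0.15424482246789561 0.1440669615689245
H 0.14470552319762 0.1440666469269276 ctr [ 0.5052049  -0.38842189] 0.043549386657191734 0.05628851399076928
```

Plate, screws and H-slot agree: gate origin (0.505, −0.388), yaw 0.144. The knob is at (0.481, −0.363, 0.165), which is shift ≈ −0.15, so it sits partway back in the left slot. Grip and shift it.

```bash
cat >> h.py <<'E'
G=np.array([.505,-.3883]);GY=.144
def knob(s,c):
    v=np.array([np.sin(s),-np.sin(c)*np.cos(s),np.cos(c)*np.cos(s)])*.135
    return np.array([G[0]+np.cos(GY)*v[0]-np.sin(GY)*v[1],G[1]+np.sin(GY)*v[0]+np.cos(GY)*v[1],.035+v[2]])
E
python3 - <<'E'
from h import *
gd=np.array([0,0,manip.grip_depth]); yaw=GY-np.pi/2
k=np.array([.4812,-.3630,.165]); print(knob(-.148,-.22))
go(k-gd+[0,0,.08],yaw); manip.servo_line(k-gd); 
f0=manip.current_force();effector.close(15); print('gap',manip.current_finger_gap(),manip.current_force()-f0)
def rep(t): print(t,manip.current_tool_pos().round(4),(np.array(manip.current_force())-f0).round(1),round(manip.current_finger_gap(),4))
manip.servo_line(knob(-.07,-.22)-gd,vel=.06);rep('a')
manip.servo_line(knob(0,-.22)-gd,vel=.06);rep('b')
shot('wrist','k1');print(manip.current_clock())
E
```

```text
[ 0.48111738 -0.36231939  0.1653059 ]
gap 0.0392332135265545 [ 0.02201356 -0.59836075  0.08580651]
a [ 0.4919 -0.3607  0.1474] [-0.5 -2.2 -4. ] 0.0388
b [ 0.5013 -0.359   0.1477] [ 0.  -1.9 -4.4] 0.0391
6.7167
```

View pics/k1.png

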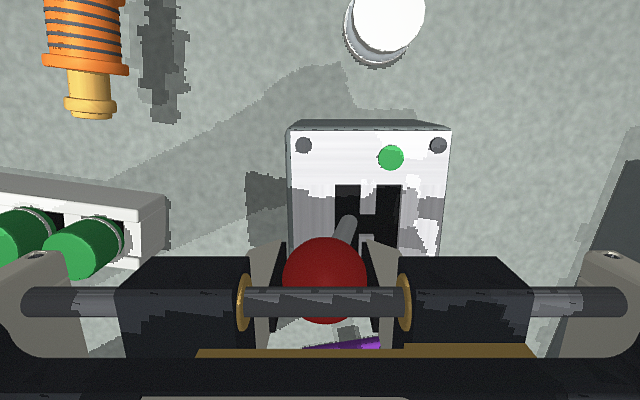

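Knob held between the pads at (325,280), near neutral. Now across, then forward.

```bash
python3 - <<'E'
from h import *
gd=np.array([0,0,manip.grip_depth]); f0=np.zeros(3)
def rep(t): print(t,(np.array(manip.current_tool_pos())+gd).round(4),(np.array(manip.current_force())-f0).round(1),round(manip.current_finger_gap(),4))
for c in (-.1,0.,.1,.2,.23):
    manip.servo_line(knob(0,c)-gd,vel=.06);rep(c)
shot('wrist','k2')
E
```

```text
-0.1 [ 0.5038 -0.3741  0.17  ] [-1.1  3.9  4.8] 0.0391
0.0 [ 0.5056 -0.3883  0.1705] [-0.4  4.2  4.8] 0.0392
0.1 [ 0.5073 -0.4019  0.1695] [-0.2  3.1  3.1] 0.0394
0.2 [ 0.5088 -0.4151  0.1671] [0.9 2.  1. ] 0.0389
0.23 [ 0.5094 -0.4184  0.1662] [0.6 3.2 2.2] 0.0391
```

View pics/k2.png

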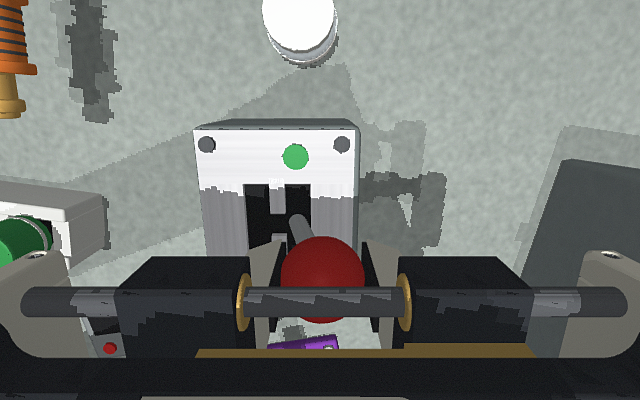

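Shaft (299,235) is in line with the right-hand slot. Forward now, overshooting slightly against the stop.

```bash
python3 - <<'E'
from h import *
gd=np.array([0,0,manip.grip_depth])
def rep(t): print(t,(np.array(manip.current_tool_pos())+gd).round(4),np.array(manip.current_force()).round(1),round(manip.current_finger_gap(),4))
for s in (.1,.2,.28,.3,.32):
    manip.servo_line(knob(s,.22)-gd,vel=.06);rep(s)
print(knob(.28,.22))
effector.open_jaws(); manip.sleep(.2); rep('open')
p=manip.current_tool_pos();manip.servo_line(np.array(p)+[0,0,.1])
go(look((.505,-.385,.1),-1.4,.34),-1.4); c,im=shot('wrist','k3')
for x in blobs(im,(0,150,60),(6,255,255),300)[0]: print(x[0],onz(c,*x[0],.162)[:2])
print(knob(.28,.22),manip.current_clock())
E
```

```text
0.1 [ 0.5227 -0.4158  0.1657] [ 0.3  0.6 -2.1] 0.0393
0.2 [ 0.5366 -0.413   0.164 ] [ 0.7 -0.2 -2.3] 0.0388
0.28 [ 0.5466 -0.4111  0.1616] [ 0.1  0.2 -1.7] 0.0388
0.3 [ 0.5482 -0.4109  0.1611] [-1.9 -0.9 -0.5] 0.0392
0.32 [ 0.5503 -0.4105  0.1603] [-4.8 -1.3  2.2] 0.0387
[ 0.54598496 -0.4109668   0.16161536]
open [ 0.551  -0.4099  0.16  ] [ 0.3 -0.7  0.7] 0.0919
[354.4 124.6] [ 0.54654882 -0.41044678]
[ 0.54598496 -0.4109668   0.16161536] 12.7333
```

View pics/k3.png

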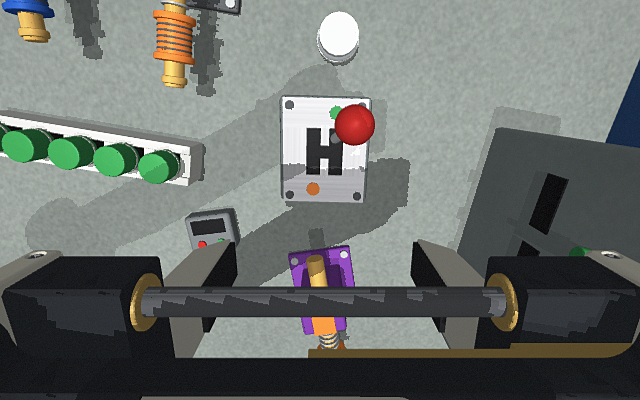

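Knob is now at (354,125), beside the green dot and within 1 mm of the end-stop position. Now the couplers.

```bash
python3 - <<'E'
from h import *
a=look((.65,-.115,.1),-1.47,.28); print(a)
go(a,-1.47); c,im=shot('wrist','c1')
for nm,lo,hi in(("blue",(105,130,60),(125,255,255)),("orange",(6,150,100),(17,255,255))):
  for x in blobs(im,lo,hi,150)[0]: print(nm,x[0],x[1],onz(c,*x[0],.085).round(4),onz(c,*x[0],.116)[:2].round(4))
np.save('c1.npy',np.r_[c['eye'],c['Rm'].ravel()])
E
```

```text
[ 0.62079872 -0.12027636  0.28      ]
blue [220.8  64. ] [ 200   32   43   65 2090] [ 0.7244 -0.0104  0.085 ] [ 0.7223 -0.0195]
blue [241.6 151.1] [220 143  43  16 470] [ 0.6404 -0.0329  0.085 ] [ 0.6456 -0.0401]
blue [246.7 187.2] [227 179  40  16 402] [ 0.6013 -0.0395  0.085 ] [ 0.61  -0.046]
orange [411.3 107.4] [ 392   78   40   60 1835] [ 0.7019 -0.2045  0.085 ] [ 0.7017 -0.1966]
orange [393.4 186.1] [374 176  40  19 498] [ 0.618  -0.1994  0.085 ] [ 0.6252 -0.1919]
orange [ 32.1 234.3] [   0  211   66   43 1007] [0.5219 0.2031 0.085 ] [0.5376 0.1753]
orange [388.6 221.2] [370 212  39  17 400] [ 0.577  -0.2004  0.085 ] [ 0.5878 -0.1928]
```

View pics/c1.png

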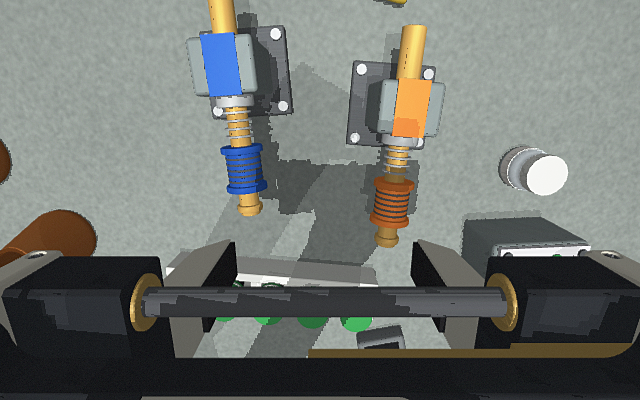

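Sleeves in c1: blue rims at (242,151) and (247,187), blue plate at (221,64). Orange rims are at (393,186) and (389,221), orange plate at (411,107). Candidates for "return": the grey pillar with orange sleeve at c1 (391,203), and the purple-footed one at side (398,375). The grey one is meant; the purple foot rules the other out. Both plate-to-sleeve distances come to about 100 mm, as specified. Feed grip is (0.6237,−0.0362) at yaw 0.168, return (0.602,−0.1997) at yaw 0.03.

```bash
cat >> h.py <<'E'
FEED=(np.array([.6237,-.0362,.085]),.168); RET=(np.array([.602,-.1997,.085]),.030)
gd=np.array([0,0,manip.grip_depth])
def pull(S,off=-.004,grip=35):
    c,y=S; a=np.array([np.cos(y),np.sin(y),0]); g=c+off*a
    go(g-gd+[0,0,.10],y-np.pi/2); manip.servo_line(g-gd,vel=.15)
    print('at',(np.array(manip.current_tool_pos())+gd-c).round(4),np.array(manip.current_force()).round(1))
    effector.close(grip); g0=manip.current_finger_gap(); p0=np.array(manip.current_tool_pos()); print('gap',round(g0,4))
    for d in (.005,.010,.014,.017,.019,.021,.023,.025):
        manip.servo_line(g-gd+d*a,vel=.06)
        F=np.array(manip.current_force()); mv=(np.array(manip.current_tool_pos())-p0)@a
        print(d,'moved',round(mv,4),'F',(F@a).round(1),F.round(1),'gap',round(manip.current_finger_gap(),4))
        if F@a<-16: break
    manip.sleep(.3); shot('wrist','hold%d'%int(manip.current_clock()*10)); manip.sleep(.3)
    F=np.array(manip.current_force()); print('hold',(np.array(manip.current_tool_pos())-p0)@a,(F@a).round(1),'clk',manip.current_clock())
    effector.open_jaws(); manip.sleep(.3); print('open',np.array(manip.current_force()).round(1),manip.current_clock())
    manip.servo_line(np.array(manip.current_tool_pos())+[0,0,.10],vel=.2)
E
python3 - <<'E'
from h import *
pull(FEED)
c,im=shot('wrist','f1')
E
ls pics
```

```text
at [-0.0029 -0.0014  0.0012] [ 0.6 -0.1  1.5]
gap 0.0355
0.005 moved 0.0033 F -5.6 [-5.5 -1.4  5.3] gap 0.0351
0.01 moved 0.0078 F -6.5 [-6.4 -1.   5.2] gap 0.0351
0.014 moved 0.0113 F -8.4 [-8.1 -2.5  6.6] gap 0.0353
0.017 moved 0.014 F -8.7 [-8.5 -2.3  7. ] gap 0.0354
0.019 moved 0.0158 F -9.2 [-8.9 -2.5  8. ] gap 0.0354
0.021 moved 0.016 F -13.3 [-13.   -3.1  13.2] gap 0.0355
0.023 moved 0.016 F -20.8 [-20.8  -1.3  16.6] gap 0.0348
hold 0.015994937109204303 -19.3 clk 18.725
open [-0.3  0.7 -0.4] 20.05
c1.png
f1.png
g1.png
g1c.png
hold183.png
k1.png
k2.png
k3.png
side0.png
sidecrop.png
t1.png
top0.png
topcrop.png
wrist0.png
```

View pics/f1.png

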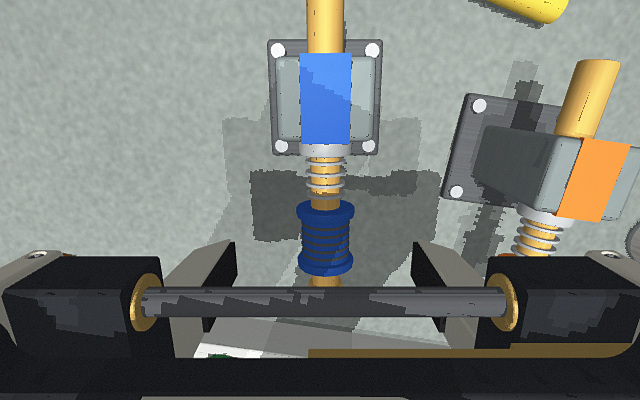

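The feed sleeve moved 16.0 mm, force rose at the stop, and it was held and released. f1 shows it forward again at (326,240). Now return, then feed again.

```bash
python3 - <<'E'
from h import *
pull(RET)
c,im=shot('wrist','r1')
E
```

```text
at [-0.0033 -0.0002  0.0007] [-0.4 -0.1  0.1]
gap 0.0353
0.005 moved 0.0034 F -4.7 [-4.7  0.6  4.9] gap 0.0353
0.01 moved 0.0079 F -7.9 [-7.9 -0.6  5.4] gap 0.0354
0.014 moved 0.0114 F -7.5 [-7.5 -0.4  6.6] gap 0.0352
0.017 moved 0.0141 F -9.0 [-9.   0.4  8.1] gap 0.035
0.019 moved 0.0159 F -9.8 [-9.8 -0.7  8.4] gap 0.035
0.021 moved 0.016 F -14.0 [-14.1   2.   12.5] gap 0.0353
0.023 moved 0.016 F -18.9 [-18.9   2.4  16.4] gap 0.0347
hold 0.01600430557087449 -19.0 clk 25.6167
open [ 0.5 -0.9  0.3] 26.9417
```

View pics/r1.png

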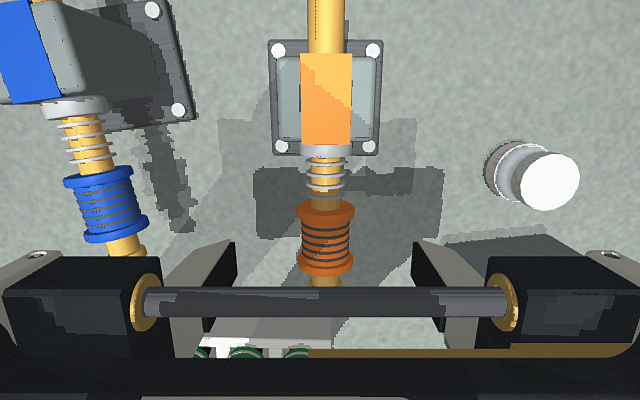

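The orange sleeve reached its stop at 16.0 mm and is forward again at (326,240). Feed once more, then a look at the rack.

```bash
python3 - <<'E'
from h import *
pull(FEED)
c,im=shot('wrist','f2')
shot('top','t2')
a=look((.4445,-.03,.08),-np.pi/2,.27,v=130)
print(a,manip.solve_ik(a,down(-np.pi/2)),manip.current_clock())
go(a,-np.pi/2); c,im=shot('wrist','s1')
for x in blobs(im,(50,120,40),(75,255,255),150)[0]: print(x[0],x[1],onz(c,*x[0],.078).round(4))
E
```

```text
at [-0.0033 -0.0015  0.0007] [0.4 0.7 0.2]
gap 0.035
0.005 moved 0.0033 F -6.3 [-6.  -2.4  4.7] gap 0.0353
0.01 moved 0.0078 F -7.7 [-7.4 -1.9  7.1] gap 0.0356
0.014 moved 0.0114 F -7.8 [-7.7 -1.6  7.8] gap 0.0348
0.017 moved 0.0141 F -8.9 [-8.7 -2.2  7.6] gap 0.0353
0.019 moved 0.0158 F -10.1 [-9.8 -2.3  8.7] gap 0.035
0.021 moved 0.016 F -13.6 [-13.6  -0.9  13. ] gap 0.0351
0.023 moved 0.016 F -19.0 [-19.   -1.7  18.5] gap 0.0354
hold 0.01600166832748521 -19.5 clk 32.475
open [-0.7  0.7 -0.6] 33.8
[ 0.39584863 -0.03230667  0.27      ] [-0.8888407  -0.10626289  0.85968257  2.11553506  0.09041752  1.09722646
 -1.6440783 ] 34.55
[254.7 131.4] [ 234  112   42   40 1294] [0.4466 0.0401 0.078 ]
[307.6 131.7] [ 289  112   38   40 1189] [ 0.4462 -0.0147  0.078 ]
[361.1 131.3] [ 342  112   39   40 1227] [ 0.4466 -0.0701  0.078 ]
[413.8 130.9] [ 392  112   44   40 1345] [ 0.447  -0.1246  0.078 ]
[466.4 130.6] [ 443  112   48   39 1480] [ 0.4473 -0.179   0.078 ]
```

View pics/f2.png

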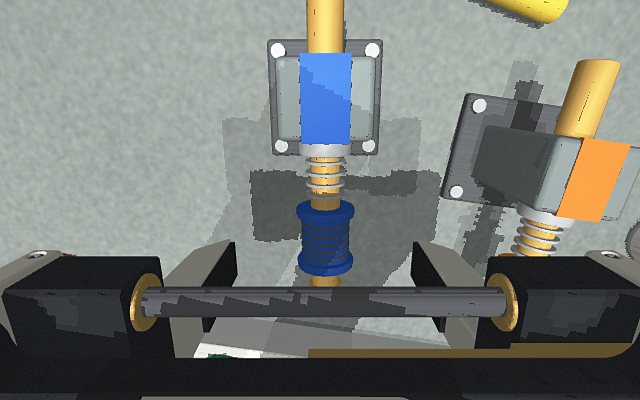

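View pics/s1.png

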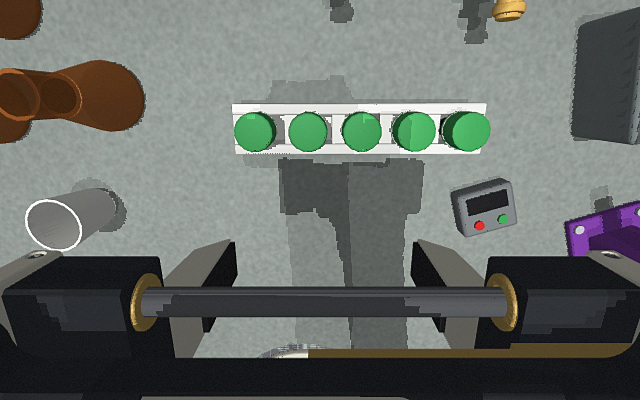

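View pics/t2.png

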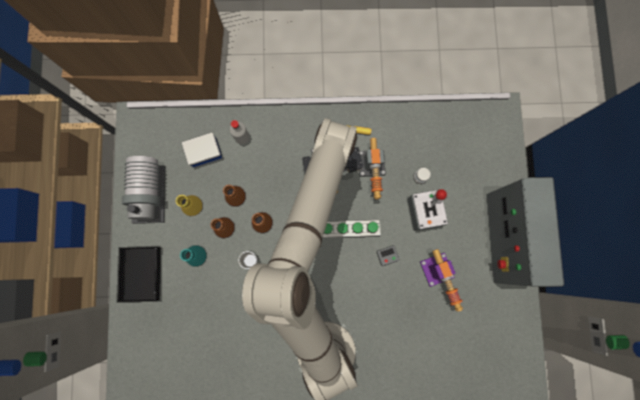

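Feed bled a second time: 16.0 mm, forward again in f2. Five green stoppers lie at x≈0.446, pitch 55 mm; s1 shows the heads at (255,131) through (466,131). Now a close look at the flask mouths.

```bash
python3 - <<'E'
from h import *
for yaw in(0,np.pi,-np.pi/2):
    for p in((.446,.04,.0547),(.478,.2265,.14),(.465,.37,.14),(.586,.328,.14)):
        q=manip.solve_ik(np.array(p),down(yaw));print(round(yaw,2),p,None if q is None else q.round(2))
yaw=0
a=look((.51,.31,.135),yaw,.33,v=150);print(a,manip.solve_ik(a,down(yaw)))
go(a,yaw); c,im=shot('wrist','m1'); np.save('m1.npy',np.r_[c['f'],c['cx'],c['cy'],c['eye'],c['Rm'].ravel()])
print(manip.current_clock())
E
```

```text
0 (0.446, 0.04, 0.0547) [-0.68  0.46  0.62  2.2  -0.47  0.62  0.29]
0 (0.478, 0.2265, 0.14) [-1.04  0.43  0.68  1.96 -0.36  0.87 -0.17]
0 (0.465, 0.37, 0.14) [-1.16  0.53  0.59  1.8  -0.36  0.93 -0.42]
0 (0.586, 0.328, 0.14) [-0.94  0.65  0.57  1.59 -0.39  1.01 -0.25]
3.14 (0.446, 0.04, 0.0547) [-1.03  0.72  1.13  2.2  -0.93  0.83 -2.43]
3.14 (0.478, 0.2265, 0.14) [ 0.44  0.77 -1.3   1.92  0.84  1.14  1.95]
3.14 (0.465, 0.37, 0.14) [ 0.13  0.9  -1.3   1.75  0.92  1.25  1.72]
3.14 (0.586, 0.328, 0.14) [ 0.2   1.02 -1.31  1.55  1.    1.36  1.93]
-1.57 (0.446, 0.04, 0.0547) [-0.73  0.48  0.7   2.2  -0.53  0.63 -1.23]
-1.57 (0.478, 0.2265, 0.14) [-1.04  0.43  0.68  1.96 -0.36  0.87 -1.74]
-1.57 (0.465, 0.37, 0.14) [-1.1   0.51  0.5   1.8  -0.3   0.91 -2.04]
-1.57 (0.586, 0.328, 0.14) [-1.06  0.71  0.76  1.6  -0.55  1.06 -1.71]
[0.51244908 0.28258426 0.33      ] [-1.1329903   0.32928332  0.75083531  1.62186325 -0.23220005  1.28240283
 -0.34248158]
36.975
```

View pics/m1.png

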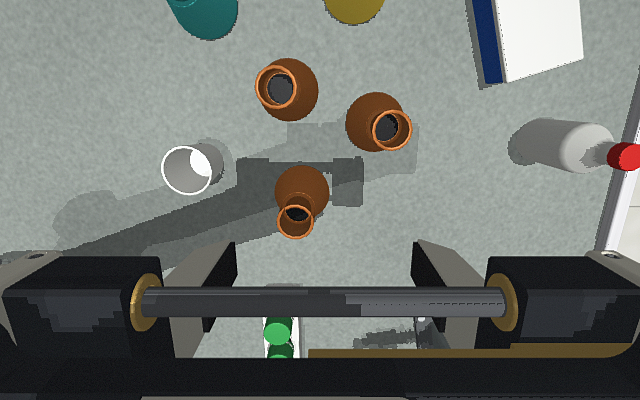

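```bash
cat >> h.py <<'E'
def rims(im,c,pts,z=.135,r=30,dbg=None):
    h=cv2.cvtColor(im,cv2.COLOR_RGB2HSV); out=[]
    for (u,v) in pts:
        u,v=int(u),int(v); y0,x0=max(v-r,0),max(u-r,0)
        s=h[y0:v+r,x0:u+r]
        m=((s[...,0]>3)&(s[...,0]<18)&(s[...,1]>100)&(s[...,2]>165)).astype(np.uint8)
        n,l,st,_=cv2.connectedComponentsWithStats(m,connectivity=8)
        if n<2: out.append(None);continue
        i=1+np.argmax(st[1:,4]); p=cv2.findNonZero((l==i).astype(np.uint8))
        hull=cv2.convexHull(p)
        if len(hull)<5: out.append(None);continue
        (ex,ey),ax,an=cv2.fitEllipse(hull); ex+=x0;ey+=y0
        w=onz(c,ex,ey,z); sc=np.linalg.norm(onz(c,ex+1,ey,z)-w)
        out.append(w[:2]); print('rim px',round(ex,1),round(ey,1),'diam mm',(np.array(ax)*sc*1000).round(1),'pos',w[:2].round(4),'n',st[i][4])
    return out
E
python3 - <<'E'
from h import *
im=cv2.imread('pics/m1.png')[:,:,::-1].copy(); c=cam('wrist')
rims(im,c,[(391,129),(276,87),(295,222)])
cv2.imwrite('pics/m1c.png',cv2.resize(im[50:250,240:430],None,fx=3,fy=3,interpolation=2)[:,:,::-1])
E
```

```text
rim px 391.8 129.6 diam mm [40.7 43.1] pos [0.5857 0.3305] n 341
rim px 275.2 86.4 diam mm [41.3 44.1] pos [0.4663 0.3736] n 378
rim px 294.6 221.8 diam mm [38.2 41.6] pos [0.4813 0.2288] n 181
```

View pics/m1c.png

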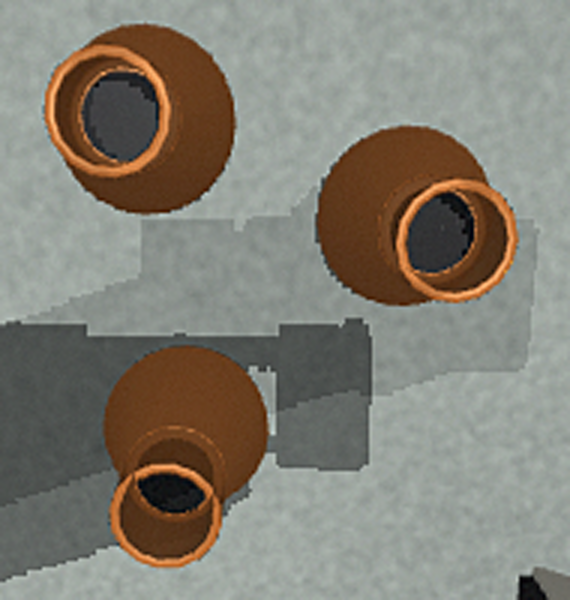

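Rims measured at 43 mm, close to specification: A (0.5857,0.3305), B (0.4663,0.3736), C (0.4813,0.2288). Pick stopper 1 (left end of rack) for flask C.

```bash
cat >> h.py <<'E'
GO=.0235
def pick(xy,grip=30):
    g=np.array([xy[0],xy[1],.050+GO]); go(g-gd+[0,0,.09],0); manip.servo_line(g-gd,vel=.15)
    print('pick at',(np.array(manip.current_tool_pos())+gd).round(4),np.array(manip.current_force()).round(1))
    effector.close(grip); print('gap',round(manip.current_finger_gap(),4),np.array(manip.current_force()).round(1))
    manip.servo_line(np.array(manip.current_tool_pos())+[0,0,.14],vel=.2); print('gap',round(manip.current_finger_gap(),4),'clk',manip.current_clock())
def view(name,pts,ctr=(.51,.31,.135),h=.33):
    go(look(ctr,0,h,v=150),0); c,im=shot('wrist',name)
    return rims(im,c,[proj(c,(*p,.135)) for p in pts])
E
python3 - <<'E'
from h import *
pick((.446,.040))
print(view('m2',[(.5857,.3305),(.4663,.3736),(.4813,.2288)]),manip.current_clock(),manip.current_finger_gap())
E
```

```text
pick at [0.4468 0.0401 0.074 ] [ 0.3  0.5 -0.1]
gap 0.0396 [-0.2  0.3  0.9]
gap 0.0396 clk 40.6333
rim px 392.9 128.9 diam mm [41.1 43.1] pos [0.5856 0.3307] n 375
rim px 276.1 85.5 diam mm [41.6 44.3] pos [0.4664 0.3737] n 421
rim px 294.3 220.1 diam mm [37.7 39.5] pos [0.4803 0.2304] n 190
[array([0.58564218, 0.33066663]), array([0.46636312, 0.37372689]), array([0.48027198, 0.23042351])] 41.7833 0.039533024811844654
```

View pics/m2.png

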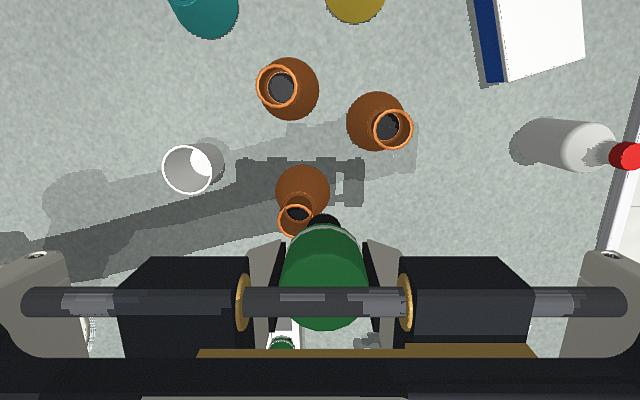

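Stopper held at gap 39.6 mm, its plug visible at (322,222). Flasks unmoved. Insert into C.

```bash
cat >> h.py <<'E'
def insert(xy,name):
    m=np.array([xy[0],xy[1],.135+GO])-gd
    go(m+[0,0,.075],0); manip.servo_line(m+[0,0,.042],vel=.1)
    f0=np.array(manip.current_force()); print('above',(np.array(manip.current_tool_pos())-m).round(4),'gap',round(manip.current_finger_gap(),4))
    for d in (.03,.02,.01,.004,.001,-.001,-.003,-.005,-.007):
        manip.servo_line(m+[0,0,d],vel=.06)
        F=np.array(manip.current_force())-f0; print(d,(np.array(manip.current_tool_pos())-m).round(4),F.round(1))
        if F[2]>10 or np.hypot(*F[:2])>12: break
    return m,d
def release(name):
    effector.open_jaws(); manip.sleep(.2)
    manip.servo_line(np.array(manip.current_tool_pos())+[0,0,.12],vel=.2); print('clk',manip.current_clock())
E
python3 - <<'E'
from h import *
insert((.481,.2285),'C'); shot('side','i1')
im=cv2.imread('pics/i1.png'); cv2.imwrite('pics/i1c.png',cv2.resize(im[90:260,190:390],None,fx=3.5,fy=3.5,interpolation=2))
E
```

```text
above [0.0005 0.0003 0.0423] gap 0.0392
0.03 [-0.0002 -0.0001  0.0297] [0.3 0.1 1. ]
0.02 [-0.0004 -0.0002  0.0195] [ 0.1 -0.3  0.1]
0.01 [-0.0004 -0.0002  0.0095] [-0.3 -0.2  0.2]
0.004 [-0.0003 -0.0002  0.0036] [ 0.2 -0.6 -0.1]
0.001 [-0.0001 -0.      0.0009] [-1.2  0.6 -1. ]
-0.001 [0.0005 0.0001 0.    ] [-2.6  0.   8.6]
-0.003 [ 0.0011  0.0004 -0.0001] [-7.5 -2.6 25.7]
```

View pics/i1c.png

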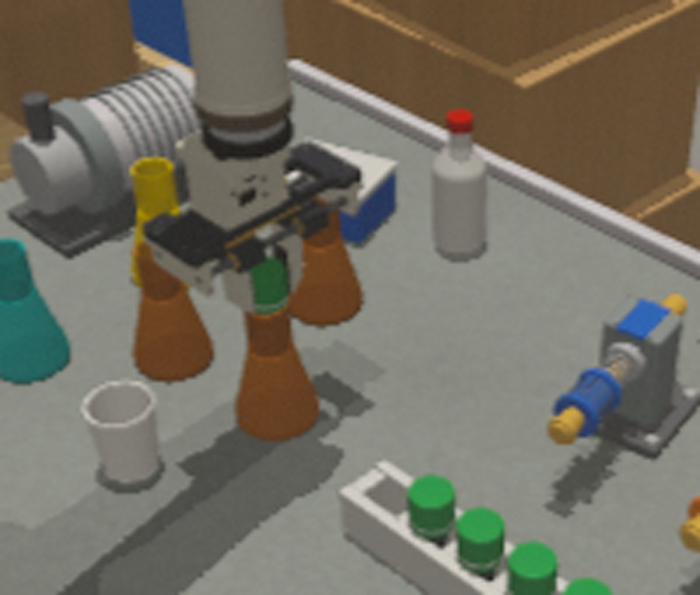

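Head met the rim at exactly the nominal height (25 N). Release, take the next stopper, then view.

```bash
sed -i 's/    effector.open_jaws(); manip.sleep(.2)\n    manip.servo_line(np.array(manip.current_tool_pos())+\[0,0,.12\]/&/' h.py
python3 - <<'E'
from h import *
manip.servo_line(np.array([.481,.2285,.135+GO])-gd,vel=.03); release('C')
shot('side','i2'); 
pick((.4462,-.0147))
print(view('m3',[(.5857,.3305),(.4663,.3736)]),manip.current_clock(),manip.current_finger_gap())
im=cv2.imread('pics/i2.png'); cv2.imwrite('pics/i2c.png',cv2.resize(im[90:260,190:390],None,fx=3.5,fy=3.5,interpolation=2))
E
```

```text
clk 47.0583
pick at [ 0.4469 -0.0145  0.074 ] [-0.2  0.1  0.1]
gap 0.0398 [-0.3  0.6  1.9]
gap 0.0396 clk 50.6333
rim px 275.8 85.5 diam mm [41.7 44.2] pos [0.4664 0.3737] n 411
[None, array([0.4663762 , 0.37371201])] 51.9417 0.03948222948981715
```

View pics/i2c.png

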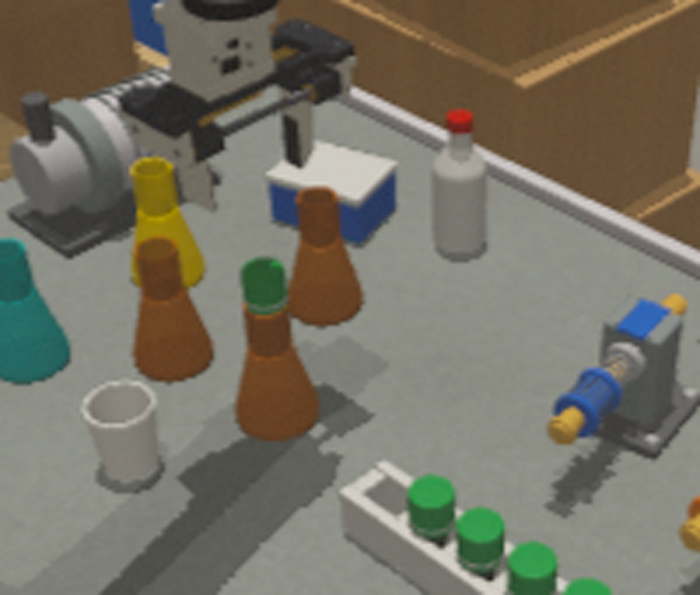

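View pics/m3.png

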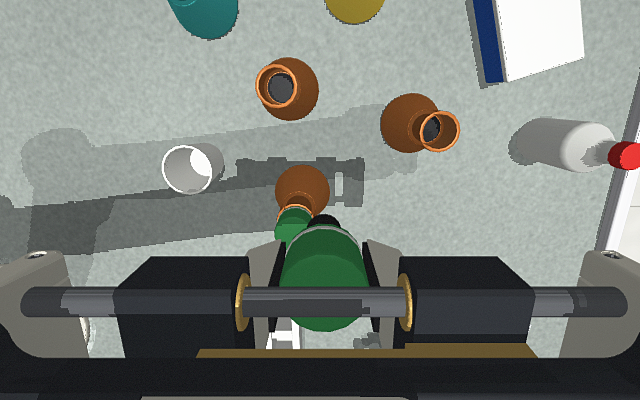

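C is stoppered (m3 (295,215)). Flask A has been knocked aside: its rim moved from (393,129) to (439,131). B is unmoved, so insert there.

```bash
python3 - <<'E'
from h import *
c=cam('wrist');im=cv2.imread('pics/m3.png')[:,:,::-1].copy()
rims(im,c,[(439,131)])
m,d=insert((.4662,.373),'B'); shot('side','i3')
if d<=.001:
    manip.servo_line(m,vel=.03); release('B')
shot('side','i4')
im=cv2.imread('pics/i4.png'); cv2.imwrite('pics/i4c.png',cv2.resize(im[90:260,190:390],None,fx=3.5,fy=3.5,interpolation=2))
E
```

```text
rim px 439.5 131.1 diam mm [40.2 44. ] pos [0.6349 0.3279] n 358
above [ 0.0001 -0.0006  0.0417] gap 0.0396
0.03 [-0.0003 -0.0001  0.0296] [ 0.3  0.3 -0.3]
0.02 [-0.0003 -0.0002  0.0195] [-0.9  1.1  0.4]
0.01 [-0.0003 -0.0002  0.0094] [0.1 0.7 0.3]
0.004 [-0.0003 -0.0001  0.0036] [-1.2 -0.2  0.7]
0.001 [-0.0001 -0.      0.0008] [0.3 0.6 0.8]
-0.001 [0.0004 0.0002 0.    ] [-2.8 -0.2  6.6]
-0.003 [0.001  0.0005 0.    ] [-5.7 -1.4 21.3]
clk 57.2917
```

View pics/i4c.png

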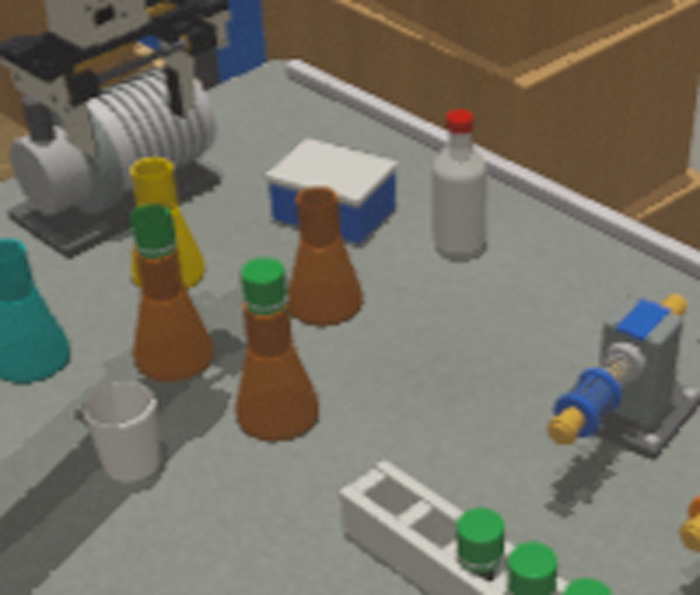

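B is seated too. Third stopper goes to A's new place.

```bash
python3 - <<'E'
from h import *
pick((.4466,-.0701))
r=view('m4',[(.6349,.3279)],ctr=(.61,.33,.135)); print(manip.current_clock(),manip.current_finger_gap())
print(manip.solve_ik(np.array([*r[0],.14]),down(0)))
E
```

```text
pick at [ 0.4471 -0.0702  0.0739] [0.3 1.1 1.1]
gap 0.0396 [-0.4  0.   0.2]
gap 0.0393 clk 61.4833
rim px 342.8 150.5 diam mm [41.2 41.7] pos [0.6346 0.3285] n 323
63.1167 0.039636985977196136
[-1.04820441  0.83695906  0.88871625  1.47196199 -0.68014294  1.15952017
 -0.04583162]
```

View pics/m4.png

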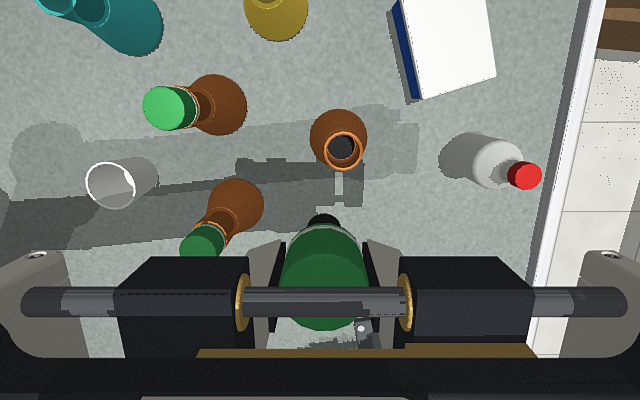

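Flask A's rim is at (343,150), giving (0.6346,0.3285) in two agreeing views. B and C keep their stoppers. Insert.

```bash
python3 - <<'E'
from h import *
m,d=insert((.6346,.3283),'A')
if d<=.001:
    manip.servo_line(m,vel=.03); release('A')
go((.45,.10,.36),0)
shot('side','e1');shot('top','e2')
im=cv2.imread('pics/e1.png'); cv2.imwrite('pics/e1c.png',cv2.resize(im[100:310,170:480],None,fx=2.5,fy=2.5,interpolation=2))
im=cv2.imread('pics/e2.png'); cv2.imwrite('pics/e2c.png',cv2.resize(im[100:320,150:470],None,fx=2.5,fy=2.5,interpolation=2))
E
```

```text
above [-0.0004 -0.0001  0.0415] gap 0.0394
0.03 [-0.0004 -0.      0.0294] [-0.1  0.1  1.9]
0.02 [-0.0004 -0.0001  0.0193] [0.5 0.  1.9]
0.01 [-0.0004 -0.0001  0.0093] [ 0.1 -0.1  0.8]
0.004 [-0.0003 -0.0001  0.0035] [ 0.1 -0.1  0.7]
0.001 [-0.0001 -0.      0.0008] [-1.2 -0.2  0.5]
-0.001 [0.0004 0.0001 0.0001] [-1.1 -0.6  7.1]
-0.003 [0.0008 0.0003 0.0001] [-4.5 -1.4 16.4]
clk 68.3083
```

View pics/e1c.png

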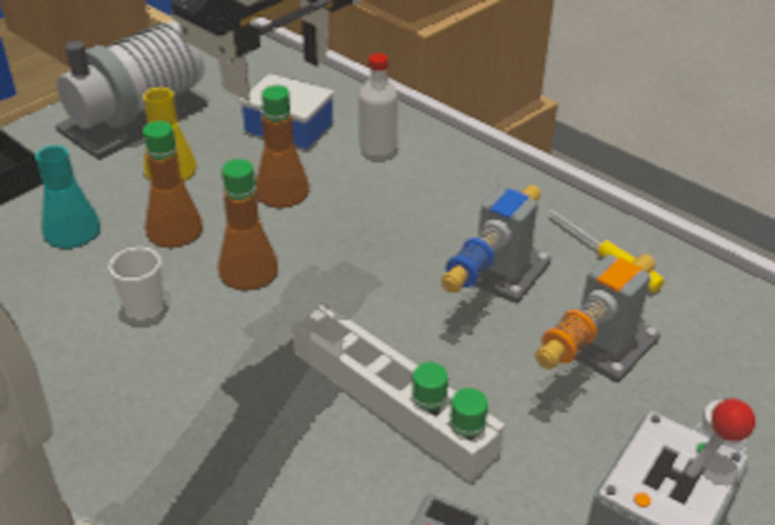

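View pics/e2c.png

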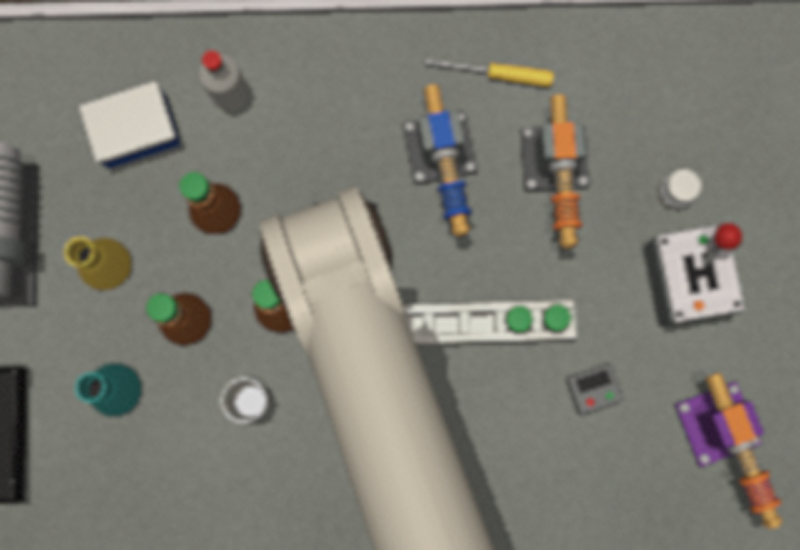

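All three amber flasks carry stoppers (e1c heads at (159,137), (239,177), (276,102)). Both sleeves are forward and the knob is at the green dot. In top view the beaker, timer and jar are at the same pixels as at the start: (247,400), (595,388) and (684,187). Hand in.

```bash
python3 - <<'E'
from h import *
t=cam('top');s=cam('side');b1,_=blobs(cv2.imread('pics/e2.png')[:,:,::-1].copy(),(50,120,60),(75,255,255),25);b2,_=blobs(cv2.imread('pics/e1.png')[:,:,::-1].copy(),(50,120,60),(75,255,255),60)
for x in b1:
  for y in b2:
    p,r=tri([(t,*x[0]),(s,*y[0])])
    if r<.004 and .05<p[2]<.2: print(p.round(4),round(r,4))
print(manip.current_clock()); manip.hand_in()
E
```

```text
[0.6347 0.3292 0.159 ] 0.0008
[0.4806 0.2316 0.1594] 0.0007
[0.4658 0.3736 0.1607] 0.0008
[ 0.4455 -0.1794  0.0769] 0.0004
[ 0.4444 -0.1242  0.0771] 0.0004
69.5917
the job is handed in; nothing more can be done
```

I finished the whole job and handed it in at about 70 s; every check I made passed, and the hand-in gives no verdict.

- **Lever:** I took it from the left rear through neutral into the right slot and fully forward. After release the knob was measured within 1 mm of the computed end position. It started partway back in the left slot (shift about −0.15), not at the slot's very end.
- **Couplers:** I bled feed, return, then feed again. Each sleeve stopped at 16.0 mm with the force rising to about 19 N. I held each for at least 0.6 s and let go, and the picture after each release showed the sleeve forward. I did not time the snap itself.
- **Flasks:** There were three amber flasks, and all are stoppered and upright. The head met the rim within 0.1 mm of nominal height on each (16–26 N push). The last two-camera check put the head centres at 0.159–0.161 m, where a seated head should read about 0.154–0.162 m.
- **Disturbances:** One flask was knocked about 5 cm aside during the run; I re-measured it before stoppering it. I saw no slackening of the grip.
- **Left alone:** The jar, beaker and timer looked unmoved by eye in the last top view. Two spare stoppers stayed in the rack.

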